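# Spring open the paint cupboard's push-to-open door and swing it wide

## Task

Open the sage-green door of the paint cupboard the way you would with painty hands: press its front near the edge that meets the white door until the push-to-open catch lets go, take your hand back so that it springs ajar, then with a fingertip behind its edge swing it wide open, about square to the cupboard, and let go. Go gently, pinch and lift nothing, keep the white door shut, and leave the paint jar, the mug, the roll of tape and the spray bottle where they stand.

Things in the scene. Friction and masses are not known exactly. Their poses are not given: they have to be found in the camera images.
- cabinet: White cupboard fixed to the bench, 180 mm deep, 360 wide, 260 high, bare top. Origin: centre of its underside, on the bench; front looks along -x, y to the left of someone facing it, z up. Two overlay doors without handles, 16 mm thick: sage-green at y = 1.5 to 180 mm, white at y = -180 to -1.5 mm. Shut, their faces lie at x = -112 and -96 mm; the carcass's front edge is at x = -90 mm.
- green_door (a joint): Hinge of the green door, rad: 0 shut, growing as it opens to the front, stop at 1.8. It can be pressed in to -0.033; at about -0.025 (4 mm and 6 to 11 N at the meeting edge, more force nearer the hinge) the catch lets go and stays off. When the press ends, a spring plunger pushes the door out to 0.36; it may coast to 0.5. It swings with little friction and stays where left, or ajar if pushed back.
- green_press (a point): Point on the green door's front face, 155 mm from the hinge axis (23 mm from the meeting edge), 46 mm below the cupboard's top, 214 mm above the bench: a good place to press, square to the face. It moves with the door. The door is stiff, so any height along this edge does as well.
- green_hinge (a point): Point on the green door's upright hinge axis at the height of the door's top edge, 258 mm above the bench (2 mm below the cupboard's top). The axis lies in the plane of the door's back face at the cupboard's left side (cabinet x = -96 mm, y = +180 mm).
- green_edge (a point): Upper corner of the green door's back face at its free edge (which meets the white door), 178.5 mm from the hinge axis, 258 mm above the bench. It moves with the door. Ajar, it stands 60 to 90 mm out from its shut place: the gap behind the door is open from above and empty down to 105 mm below the cupboard's top, where the catch and shelf begin.
- white_door (a joint): Hinge of the white door, the same kind, rad: 0 shut on its own push-to-open catch; pressing this door would spring it too. It must stay shut.
- paint_jar: Closed blue paint jar with a black cap, 64 mm across, 85 mm high, loose. Origin: centre of its underside.
- mug: White mug with a handle, 80 mm across, 92 mm high, loose. Origin: centre of its underside.
- tape: Roll of yellow masking tape lying flat, 100 mm across, 36 mm high, loose. Origin: centre of its underside.
- spray_bottle: Clear spray bottle with a white trigger head, 68 mm across, 182 mm high, loose. Origin: centre of its underside.

How it is judged (in metres and radians):
On the way:
1. the sage-green door has been sprung and stands ajar, free of the robot (value of joint green_door between 0.2 and 0.9 rad and contact force between each of the fingers, the arm and cabinet below 0.5 N), for 0.1 s.
At the end, for the whole second after the job is handed in: The sage-green door stands at rest, open by more than 1.2 rad (about 70 degrees); the white door is still shut (under 0.03 rad); the jar, mug, tape and spray bottle stand within 15 mm of where they were (value of joint green_door above 1.2 rad and velocity of joint green_door between -0.05 and 0.05 rad/s and value of joint white_door below 0.03 rad and distance of each of paint_jar, mug, tape, spray_bottle from where it was at the start of the episode below 0.015 m); the robot touches nothing.
It fails at once if the white door comes open (value of joint white_door above 0.05 rad).
It fails at once if the cupboard or a door is pressed, shoved or gripped with more than 35 N (contact force between the fingers and cabinet above 35 N).
It fails at once if the paint jar, mug, tape or spray bottle is moved by more than 15 mm or lifted (distance of any of paint_jar, mug, tape, spray_bottle from where it was at the start of the episode above 0.015 m).
It also fails if it takes over 51 s, if anything falls off the work surface, if the arm or the gripper's body presses on something with over 40 N, if the wrist force passes 120 N, or if a joint passes its speed limit or range.

## Robot

A 6-joint arm with a two-finger parallel gripper is mounted at the origin on the work surface. World frame = base frame: x ahead of the robot, y to its left, z up, the work surface at z = 0. Lengths are in m, angles in degrees, forces in N, time in s.
With the tool pointing down it reaches from about 0.375 to 0.9 m from the base axis. Payload 3.1 kg.
Tool frame: the origin (TCP) lies midway between the tips of the shut fingers; the grasp point (between the pads) lies 19 mm behind it; z points along the fingers, y is the direction in which the jaws open and shut (so a half turn about z gives the same grasp; the last joint's range is limited). The gripper opens to 87 mm and grips with 3 to 60 N. Pads are 19 mm wide; open, the fingers measure 117 mm over their backs; the gripper's body (75 mm by 190 mm) begins 51 mm behind the grasp point.
Start: joints at [-79.555, 30.224, 82.088, -0, 67.689, -10.227], TCP at [0.221, -0.585, 0.223] pointing down, gripper open.
Joint ranges: [-176.69, 176.69], [-43.24, 126.21], [12.49, 139.97], [-82, 262], [0, 151.66], [-163.58, 163.58]. Speed limits (degrees/s): [159.86, 159.86, 180, 180, 180, 180].

## Interface

Orientations are given as a 3x3 rotation matrix whose columns are the frame's x, y, z axes.
In Python, from rig import bot, capture, get_calibration gives the robot as it stands.
- The arm moves only by the tool play_rows, never from a script. Its arguments are lists of equal length, an entry for each row: "fingers": the closure in counts, from 0 (fully open) to 255 (shut); "linear": the shift along the tool's x, y, z in mm, a list of three; "rot": the turn, a rotation vector about the tool's x, y, z in degrees, a list of three. A call has 1 to 20 rows; each row is the pose to reach, as a shift and turn from the pose commanded when the call began, along the tool's axes at that moment; what a row does not reach only later rows make up. A row lasts 1/10 s, in which the tool goes at most 50 mm and 8.59 degrees, less where a joint would pass 70% of its speed; a pose out of reach is approached as far as the arm can. A call with a gripper value outside its range is refused whole. The fingers move at their own pace and stop on an object; the grip force is fixed at half the most. Time passes only in rows, so rows that repeat a pose let the fingers close. It gives the time, the measured TCP pose, the force and the opening at its end, in the units of the state.
- bot.read_state(): the state, without advancing time (a new reading comes with each control period).
- capture(name): name is "scene" or "top" or "wrist"; returns the picture (420x560x3 uint8, red, green, blue); there is no depth.
- get_calibration(name): a dict with "vfov" (degrees; the focal length in pixels is half the picture's height over the tangent of half this angle, whatever the lens; pixels are square), "cx", "cy" (the principal point, pixels), "camera_from_world" (4x4, takes a point from world to camera coordinates). Camera axes: x right, y down, z forward; pixel columns grow to the right and rows downward; lengths in m; the calibration is good to about 2 mm. A picture is of the moment at which its call begins: read the wrist's pose just before it. get_calibration takes no time and is no camera call; for the wrist camera it gives the pose at the moment of the call.
- bot.hand_in(): hands the job in, once; it reports no verdict.
The state is a dict: "time_s": time; "joint_positions": joint angles; "qvel": joint speeds; "tau": joint torques, N m; "position": TCP position; "tcp_rot": TCP orientation; "force": force on the tool from outside, world axes, zero at the start; "moment": the same for the moment, N m; "opening": opening from 0.0 (shut) to 1.0 (fully open).
Only numpy, scipy, OpenCV 4.12 (cv2) and the standard library are available. Lean on these libraries where they do the work, as an engineer would, in place of code of your own. Each camera call takes 0.05 s, during which the arm holds its last target.

## Working session

There is one attempt and no reset: what is moved stays moved. The work goes in short steps, Python scripts to look and compute and a tool call to move; the robot and the scene stay as the last step left them, time stands still between calls to the robot, and variables do not carry over. Pictures are saved under pics/ and viewed, and the job is handed in when it is done.

Besides the shell and the picture viewer there is one more tool, called after ">>>" as name(argument=value, ...) on one line, values as JSON. play_rows: Moves the arm, as the interface text tells. Its arguments: {"type":"object","properties":{"fingers":{"type":"array"},"linear":{"type":"array"},"rot":{"type":"array"}},"required":["fingers","linear","rot"]}

```bash
ls; mkdir -p pics; python3 - <<'E'
from rig import bot,capture,get_calibration
import cv2
s=bot.read_state();print(s['time_s'],s['position'],s['tcp_rot'],s['opening'],s['force'])
for n in ['scene','top','wrist']:
    c=get_calibration(n);print(n,c)
    cv2.imwrite(f'pics/{n}0.png',cv2.cvtColor(capture(n),cv2.COLOR_RGB2BGR))
E
```

```text
pics
0.0 [ 0.22052842 -0.58401094  0.22157022] [[ 9.35620405e-01  3.53007533e-01 -3.73515464e-04]
 [ 3.53007486e-01 -9.35617988e-01  2.16685495e-03]
 [ 4.15448335e-04 -2.15920746e-03 -9.99997583e-01]] 0.9984761475681541 [-0.31590716 -0.57022079  0.54876217]
scene {'vfov': 46.968162371132465, 'cx': 274.3646293948992, 'cy': 201.676066066306, 'camera_from_world': array([[-0.59145386,  0.80629704,  0.00821131,  0.36895013],
       [ 0.44434103,  0.33440736, -0.83110334, -0.11822524],
       [-0.67286208, -0.48791066, -0.55605738,  1.62580347],
       [ 0.        ,  0.        ,  0.        ,  1.        ]])}
top {'vfov': 47.088037361754495, 'cx': 270.7677036354449, 'cy': 214.61480986269927, 'camera_from_world': array([[-0.02003591, -0.99937695, -0.02905655,  0.00935002],
       [-0.99484825,  0.02281694, -0.09877418,  0.58299382],
       [ 0.09937562,  0.02692783, -0.99468557,  1.25760313],
       [ 0.        ,  0.        ,  0.        ,  1.        ]])}
wrist {'vfov': 65.12568211733232, 'cx': 279.12475788050887, 'cy': 210.63346364883694, 'camera_from_world': array([[ 0.35217196, -0.9359332 , -0.00198999, -0.62396358],
       [-0.8917533 , -0.33619203,  0.30290424, -0.03645046],
       [-0.28416715, -0.1048998 , -0.95301892,  0.39113217],
       [ 0.        ,  0.        ,  0.        ,  1.        ]])}
```

View pics/scene0.png

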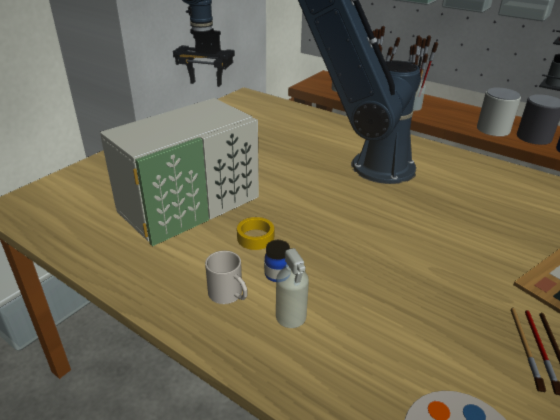

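View pics/top0.png

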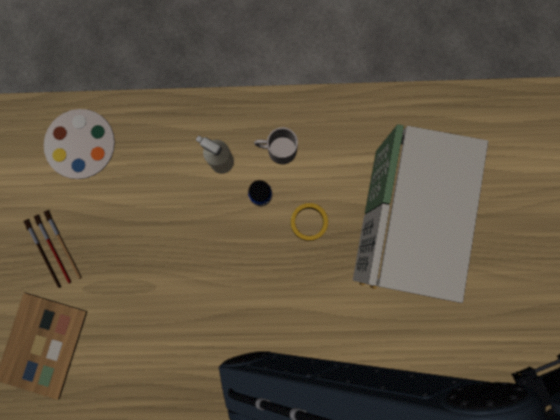

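The scene view shows the cupboard at left with its green door on the far side from the robot (about 175,190). In the top view the doors face image left, the green door's top is near (385,165), and the meeting edge is near (378,205). I'll enlarge the crops for the corners.

```bash
python3 - <<'E'
import cv2
a=cv2.imread('pics/top0.png')[110:310,340:500];cv2.imwrite('pics/topc.png',cv2.resize(a,None,fx=3,fy=3,interpolation=cv2.INTER_CUBIC)) 
a=cv2.imread('pics/scene0.png')[95:245,95:270];cv2.imwrite('pics/scenec.png',cv2.resize(a,None,fx=4,fy=4,interpolation=cv2.INTER_CUBIC))
E
```

```text
(no output)
```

View pics/topc.png

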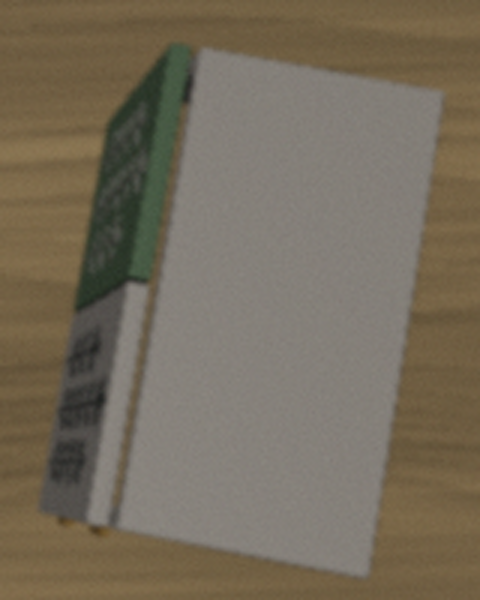

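View pics/scenec.png

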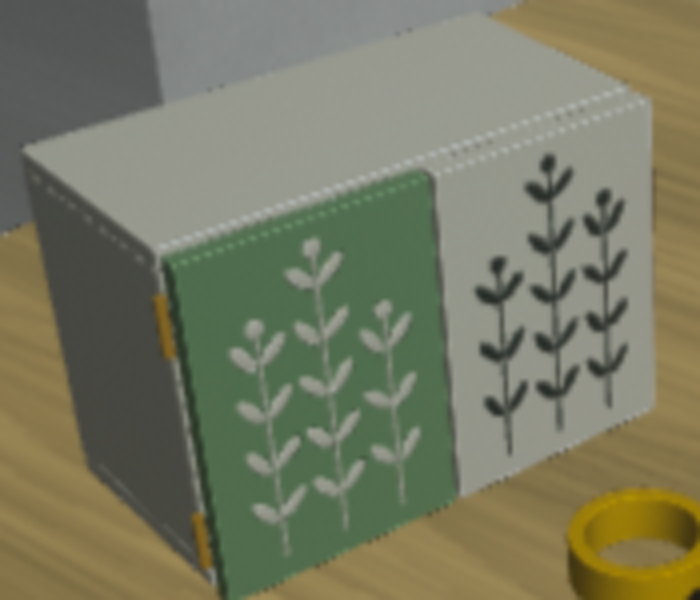

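```bash
cat > h.py <<'E'
import numpy as np,cv2,json
from rig import bot,capture,get_calibration
def proj(P,c,h=420):
    f=h/2/np.tan(np.radians(c['vfov']/2));T=c['camera_from_world']
    q=np.asarray(P)@T[:3,:3].T+T[:3,3]
    return np.c_[q[:,0]/q[:,2]*f+c['cx'],q[:,1]/q[:,2]*f+c['cy']]
def cab(p,P):
    P=np.asarray(P,float);c,s=np.cos(p[2]),np.sin(p[2])
    return np.c_[p[0]+c*P[:,0]-s*P[:,1],p[1]+s*P[:,0]+c*P[:,1],P[:,2]]
def doorpt(th,r,t,z):  # cab coords (m): r from hinge, t out of back face (front = .016)
    # shut: point (-.096-t, .18-r); opening swings free edge to -x
    return [-.096-t*np.cos(th)-r*np.sin(th), .18-r*np.cos(th)+t*np.sin(th)*1.0, z]
def shot(n,name,sc=1,roi=None):
    a=cv2.cvtColor(capture(n),cv2.COLOR_RGB2BGR)
    if roi: a=a[roi[1]:roi[3],roi[0]:roi[2]]
    cv2.imwrite('pics/'+name,cv2.resize(a,None,fx=sc,fy=sc,interpolation=cv2.INTER_CUBIC))
E
python3 - <<'E'
from h import *
from scipy.optimize import least_squares
T=[(-90,180,260,200,47),(90,180,260,441,92),(90,-180,260,368,576),(-90,-180,260,119,526),(-112,0,258,133,280),(-112,-180,258,92,522)]
S=[(-90,180,260,158,252),(90,180,260,25,150),(90,-180,260,480,12),(-112,-180,258,650,100),(-112,1.5,258,432,172),(-112,1.5,3,460,495)]
T=np.array(T,float);S=np.array(S,float)
uT=(T[:,3:]+.5)/3-.5+[340,110];uS=(S[:,3:]+.5)/4-.5+[95,95]
ct,cs=get_calibration('top'),get_calibration('scene')
for w in [(1,1),(1,0),(0,1)]:
    f=lambda p:np.r_[w[0]*(proj(cab(p,T[:,:3]/1e3),ct)-uT).ravel(),w[1]*(proj(cab(p,S[:,:3]/1e3),cs)-uS).ravel()]
    r=least_squares(f,[.43,-.4,-1.7]);print(w,r.x,np.degrees(r.x[2]),np.sqrt(np.mean(r.fun**2)))
    if w==(1,1): json.dump(list(r.x),open('cab.json','w'));print(r.fun.reshape(-1,2).round(1))
p=json.load(open('cab.json'))
P=[doorpt(0,.155,.016,.214),doorpt(0,0,0,.258),doorpt(0,.1785,0,.258),doorpt(.4,.1785,0,.258),doorpt(1.5,.1785,0,.258)]
print(cab(p,P).round(4))
c,s=np.cos(p[2]),np.sin(p[2]);print('front normal',-c,-s,'cab y',-s,c)
# objects
def inter(c,uv,z):
    f=210/np.tan(np.radians(c['vfov']/2));T=c['camera_from_world'];R=T[:3,:3]
    o=-R.T@T[:3,3];d=R.T@np.array([(uv[0]-c['cx'])/f,(uv[1]-c['cy'])/f,1]);return o+d*(z-o[2])/d[2]
for n,uv,z in [('tape',(309,222),.02),('jar',(260,193),.085),('mug',(284,145),.092),('spray',(218,154),.1)]: print(n,inter(ct,uv,z).round(3))
E
```

```text
(1, 1) [ 0.55811698 -0.36434598 -1.77888668] -101.92269924896064 0.926019940601273
[[ 0.1 -0.6]
 [ 1.5 -1.3]
 [ 1.2  0.6]
 [ 0.1  1.2]
 [-1.1 -0.6]
 [-1.3  0.5]
 [ 0.1 -0.8]
 [-0.9 -0.7]
 [-0.3 -0.6]
 [ 1.1 -0.7]
 [ 0.4  0.8]
 [ 0.1  2.2]]
(1, 0) [ 0.55812162 -0.36413681 -1.77909442] -101.934601626386 0.6748752316710458
(0, 1) [ 0.55751896 -0.36536007 -1.77744765] -101.8402488868517 0.6213227549118511
[[ 0.6057 -0.2599  0.214 ]
 [ 0.7541 -0.3076  0.258 ]
 [ 0.5794 -0.2707  0.258 ]
 [ 0.6076 -0.2056  0.258 ]
 [ 0.7785 -0.1308  0.258 ]]
front normal 0.2065918315981949 0.9784272150328317 cab y 0.9784272150328317 -0.2065918315981949
tape [ 0.562 -0.105  0.02 ]
jar [0.634 0.022 0.085]
mug [ 0.756 -0.043  0.092]
spray [0.735 0.127 0.1  ]
```

```bash
cat >> h.py <<'E'
p=json.load(open('cab.json'))
def N(): return np.array([-np.cos(p[2]),-np.sin(p[2]),0])
def delta(tgt,Rt=None):
    s=bot.read_state();R=s['tcp_rot'];d=R.T@(np.asarray(tgt)-s['position'])*1e3
    print('t',s['time_s'],'pos',s['position'].round(4),'F',s['force'].round(2),'d_tool',d.round(1))
    if Rt is not None: print('rotvec',np.degrees(cv2.Rodrigues(R.T@Rt)[0]).ravel().round(1))
def Rw():
    n=N();return np.c_[n,np.cross([0,0,-1],n),[0,0,-1]]
E
python3 - <<'E'
from h import *
t=cab(p,[doorpt(0,.155,.016,.21)])[0]+.04*N();print(t)
delta(t,Rw())
E
```

```text
[ 0.61397962 -0.22078984  0.21      ]
t 0.15 pos [ 0.2205 -0.5842  0.2218] F [-0.63  0.56  0.13] d_tool [ 496.4 -201.1   12.3]
rotvec [ -0.1  -0.1 -57.4]
```

>>> play_rows(fingers=[255,255,255,255,255,255,255,255,255,255,255,255,255,255,255,255,255,255,255], linear=[[0,0,-45],[0,0,-90],[0,0,-130],[40,-16,-130],[80,-32,-130],[120,-48,-130],[160,-65,-130],[200,-81,-130],[240,-97,-130],[280,-113,-130],[320,-129,-130],[360,-146,-130],[400,-162,-130],[440,-178,-130],[480,-194,-130],[496,-201,-130],[496,-201,-130],[496,-201,-130],[496,-201,-130]], rot=[[0,0,0],[0,0,0],[0,0,0],[0,0,-5],[0,0,-10],[0,0,-15],[0,0,-20],[0,0,-25],[0,0,-30],[0,0,-35],[0,0,-40],[0,0,-45],[0,0,-50],[0,0,-54],[0,0,-57.4],[0,0,-57.4],[0,0,-57.4],[0,0,-57.4],[0,0,-57.4]])

```text
time_s: 2.05
position: [0.6126, -0.2229, 0.3525]
tcp_rot: [[0.209, 0.978, -0.001], [0.978, -0.209, -0.0], [-0.001, -0.001, -1.0]]
force: [-1.0, 0.1, 1.1]
opening: 0.004
```

```bash
python3 - <<'E'
from h import *
t=cab(p,[doorpt(0,.155,.016,.21)])[0]+.04*N()
delta(t,Rw());print(bot.read_state()['joint_positions'],bot.read_state()['opening'])
shot('wrist','w1.png')
shot('top','t1.png',2,(280,90,540,340))
E
```

```text
t 2.05 pos [ 0.6126 -0.2229  0.3525] F [-0.98  0.08  1.09] d_tool [  2.5   1.  142.5]
rotvec [-0.   0.  -0.1]
[-2.97785560e+01  2.63163664e+01  6.80114809e+01 -4.71224742e-02
  8.57088009e+01 -1.77240930e+01] 0.004447728560669276
```

View pics/w1.png

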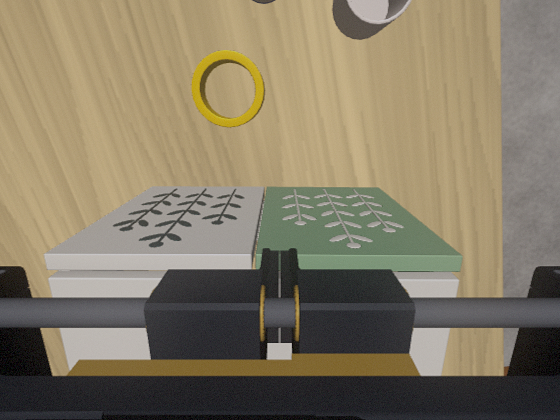

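View pics/t1.png

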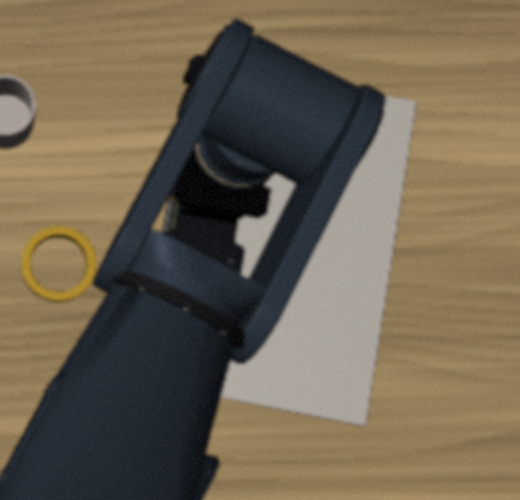

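The wrist view shows the shut doors: the meeting line runs from (264,187) to (259,255), the door tops' front edge is at about row 255, and the fingertips are at column 280. I'll compare this with the fitted pose.

```bash
python3 - <<'E'
from h import *
P=[[-.112,0,.258],[-.112,0,.002],[-.096,0,.258],[-.112,-.18,.258],[-.112,.18,.258],[-.112,.18,.002],[-.112,-.18,.002],[-.09,.18,.26]]
print(proj(cab(p,P),get_calibration('wrist')).round(1))
a=cv2.imread('pics/w1.png')[170:290,30:480];cv2.imwrite('pics/w1c.png',cv2.resize(a,None,fx=1.77,fy=3))
E
```

```text
[[251.6 254.9]
 [264.7 185.7]
 [252.1 271.8]
 [ 40.7 255.4]
 [463.2 254.4]
 [377.7 185.3]
 [151.9 186. ]
 [460.2 278.6]]
```

View pics/w1c.png

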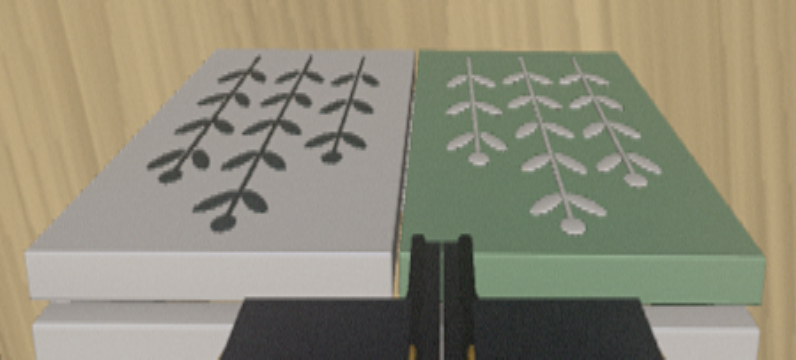

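>>> play_rows(fingers=[255,255,255,255,255,255,255,255,255], linear=[[2,0,20],[2,0,45],[2,0,70],[2,0,95],[2,0,120],[2,0,135],[2,0,142],[2,0,142],[2,0,142]], rot=[[0,0,0],[0,0,0],[0,0,0],[0,0,0],[0,0,0],[0,0,0],[0,0,0],[0,0,0],[0,0,0]])

```text
time_s: 3.05
position: [0.6145, -0.2205, 0.2115]
tcp_rot: [[0.207, 0.978, 0.001], [0.978, -0.207, -0.001], [-0.001, 0.002, -1.0]]
force: [0.3, 0.1, 0.1]
opening: 0.009
```

```bash
python3 - <<'E'
from h import *
t=cab(p,[doorpt(0,.155,.016,.21)])[0]
delta(t,Rw())
shot('wrist','w2.png')
E
```

```text
t 3.05 pos [ 0.6145 -0.2205  0.2115] F [0.31 0.1  0.07] d_tool [-40.4  -0.4   1.6]
rotvec [ 0.1  0.  -0. ]
```

View pics/w2.png

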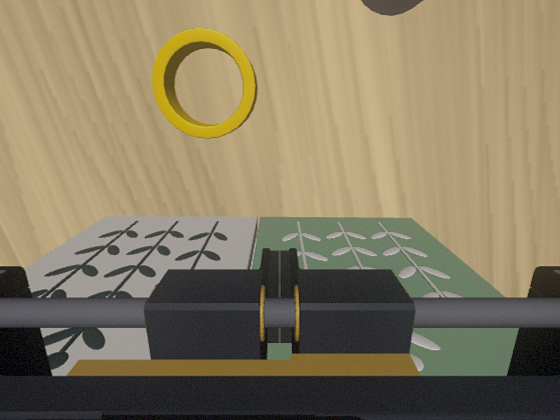

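The fingers (columns 262–298) sit over the green door just right of the meeting line (column about 256). I'll move in slowly, shifted 3 mm towards the hinge.

>>> play_rows(fingers=[255,255,255,255,255,255], linear=[[-8,3,0],[-16,3,0],[-22,3,0],[-26,3,0],[-28,3,0],[-28,3,0]], rot=[[0,0,0],[0,0,0],[0,0,0],[0,0,0],[0,0,0],[0,0,0]])

```text
time_s: 3.7
position: [0.6112, -0.248, 0.2105]
tcp_rot: [[0.207, 0.978, -0.0], [0.978, -0.207, 0.0], [0.0, -0.0, -1.0]]
force: [0.6, -1.2, -0.8]
opening: 0.004
```

>>> play_rows(fingers=[255,255,255], linear=[[-1,0,0],[-2,0,0],[-2,0,0]], rot=[[0,0,0],[0,0,0],[0,0,0]])

```text
time_s: 4.0
position: [0.6109, -0.249, 0.2105]
tcp_rot: [[0.206, 0.978, -0.0], [0.978, -0.206, 0.001], [0.001, -0.0, -1.0]]
force: [0.8, 0.8, 0.5]
opening: 0.003
```

>>> play_rows(fingers=[255,255,255], linear=[[-1,0,0],[-2,0,0],[-2,0,0]], rot=[[0,0,0],[0,0,0],[0,0,0]])

```text
time_s: 4.3
position: [0.6106, -0.2499, 0.2105]
tcp_rot: [[0.206, 0.978, -0.0], [0.978, -0.206, 0.003], [0.003, -0.001, -1.0]]
force: [0.5, 4.8, 1.5]
opening: 0.01
```

>>> play_rows(fingers=[255,255,255], linear=[[-1,0,0],[-2,0,0],[-2,0,0]], rot=[[0,0,0],[0,0,0],[0,0,0]])

```text
time_s: 4.6
position: [0.6103, -0.2507, 0.2105]
tcp_rot: [[0.206, 0.979, 0.0], [0.979, -0.206, 0.005], [0.005, -0.001, -1.0]]
force: [1.7, 6.5, 1.5]
opening: 0.004
```

>>> play_rows(fingers=[255,255,255], linear=[[-1,0,0],[-2,0,0],[-2,0,0]], rot=[[0,0,0],[0,0,0],[0,0,0]])

```text
time_s: 4.9
position: [0.6099, -0.2522, 0.2105]
tcp_rot: [[0.206, 0.979, -0.0], [0.979, -0.206, 0.005], [0.005, -0.001, -1.0]]
force: [0.9, 7.7, 1.3]
opening: 0.004
```

>>> play_rows(fingers=[255,255,255], linear=[[-1,0,0],[-1.5,0,0],[-1.5,0,0]], rot=[[0,0,0],[0,0,0],[0,0,0]])

```text
time_s: 5.2
position: [0.6094, -0.2536, 0.2105]
tcp_rot: [[0.206, 0.979, -0.001], [0.979, -0.206, 0.005], [0.005, -0.002, -1.0]]
force: [1.3, 9.2, 2.3]
opening: 0.005
```

>>> play_rows(fingers=[255,255,255], linear=[[-1,0,0],[-1,0,0],[-1,0,0]], rot=[[0,0,0],[0,0,0],[0,0,0]])

```text
time_s: 5.5
position: [0.6093, -0.254, 0.2105]
tcp_rot: [[0.205, 0.979, -0.0], [0.979, -0.205, 0.006], [0.006, -0.002, -1.0]]
force: [1.7, 9.9, 2.6]
opening: 0.006
```

>>> play_rows(fingers=[255,255,255], linear=[[-1,0,0],[-2,0,0],[-2,0,0]], rot=[[0,0,0],[0,0,0],[0,0,0]])

```text
time_s: 5.8
position: [0.6093, -0.2539, 0.2106]
tcp_rot: [[0.205, 0.979, 0.0], [0.979, -0.205, 0.01], [0.01, -0.002, -1.0]]
force: [2.2, 13.7, 3.6]
opening: 0.006
```

The force now rises with no further travel, so the door is at its inner stop. I'll draw back 130 mm and look.

>>> play_rows(fingers=[255,255,255,255,255,255,255,255,255], linear=[[20,0,0],[60,0,0],[100,0,0],[130,0,0],[140,0,0],[140,0,0],[140,0,0],[140,0,0],[140,0,0]], rot=[[0,0,0],[0,0,0],[0,0,0],[0,0,0],[0,0,0],[0,0,0],[0,0,0],[0,0,0],[0,0,0]])

```text
time_s: 6.7
position: [0.6375, -0.1246, 0.2105]
tcp_rot: [[0.209, 0.978, 0.0], [0.978, -0.209, -0.001], [-0.001, 0.0, -1.0]]
force: [-0.5, 1.1, 0.9]
opening: 0.006
```

```bash
python3 - <<'E'
from h import *
delta([0,0,0])
shot('scene','s3.png',2,(60,60,340,340))
shot('wrist','w3.png')
E
```

```text
t 6.7 pos [ 0.6375 -0.1246  0.2105] F [-0.49  1.08  0.9 ] d_tool [ -11.  -649.5  210.4]
```

View pics/s3.png

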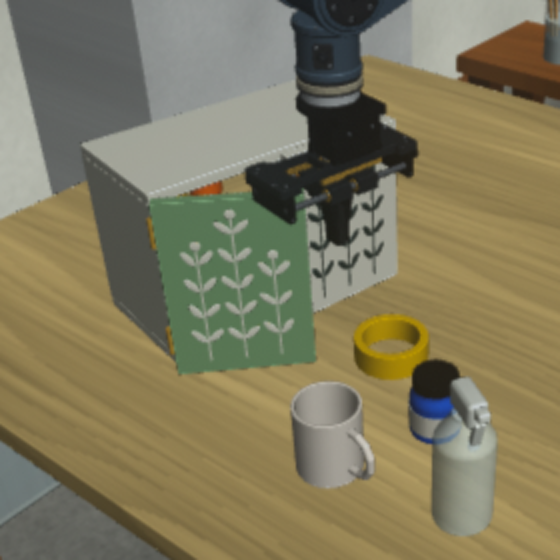

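View pics/w3.png

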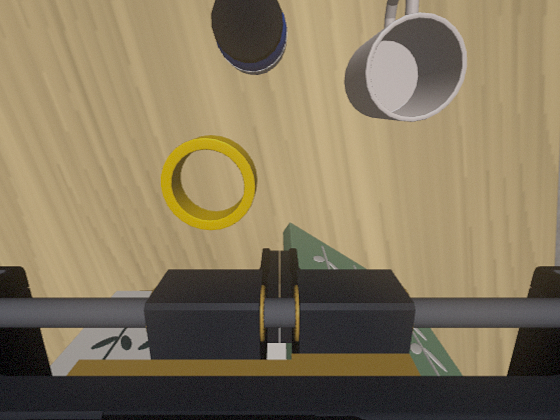

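The door stands ajar. In the scene crop its free edge runs from about (305,194) at the top to (315,360) at the bottom. The hand isn't touching it, and the white door is shut. Next is the door angle.

```bash
python3 - <<'E'
from h import *
cs=get_calibration('scene')
for th in [.3,.35,.4,.45,.5,.55]:
    q=proj(cab(p,[doorpt(th,.1785,.016,.003),doorpt(th,.0,.016,.003),doorpt(th,.0,.016,.258),doorpt(th,.1785,.016,.258)]),cs);print(th,((q-60)*2).round(0).tolist(), proj(cab(p,[doorpt(th,.1785,.016,.258),doorpt(th,.1785,.016,.003)]),get_calibration('wrist')).round(0).tolist())
s=bot.read_state()['position'];n=N();y=np.array([n[1],-n[0],0])
d=s-[p[0],p[1],0];print('cab x,y of tcp',-d@n,d@np.array([-np.sin(p[2]),np.cos(p[2]),0]))
print(bot.read_state()['time_s'])
E
```

```text
0.3 [[314.0, 342.0], [183.0, 376.0], [154.0, 203.0], [302.0, 174.0]] [[252.0, 475.0], [269.0, 252.0]]
0.35 [[316.0, 345.0], [183.0, 376.0], [153.0, 203.0], [304.0, 178.0]] [[259.0, 463.0], [271.0, 246.0]]
0.4 [[317.0, 349.0], [182.0, 376.0], [153.0, 203.0], [305.0, 181.0]] [[267.0, 450.0], [275.0, 240.0]]
0.45 [[318.0, 353.0], [182.0, 376.0], [152.0, 204.0], [306.0, 184.0]] [[276.0, 438.0], [278.0, 234.0]]
0.5 [[318.0, 357.0], [181.0, 376.0], [151.0, 204.0], [306.0, 188.0]] [[287.0, 426.0], [282.0, 228.0]]
0.55 [[318.0, 362.0], [180.0, 376.0], [150.0, 204.0], [306.0, 192.0]] [[298.0, 413.0], [287.0, 222.0]]
cab x,y of tcp -0.2514491569199366 0.028046685702249333
6.8
```

```bash
python3 - <<'E'
from h import *
t=cab(p,[doorpt(.53,.145,-.035,.203)])[0];print(t);delta(t,Rw())
R=Rw()
for th in np.r_[np.arange(.5,1.5,.08),1.5]:
    h=.0105*np.cos(th)+.015*np.sin(th)
    w=cab(p,[doorpt(th,.145,-h,.203)])[0];print(round(th,2),(R.T@(w-t)*1e3).round(1),w.round(3))
E
```

```text
[ 0.62325157 -0.23592783  0.203     ]
t 6.8 pos [ 0.6375 -0.1241  0.2105] F [-0.22 -0.3  -0.68] d_tool [-112.3    9.3    7.5]
rotvec [-0.   0.  -0.1]
0.5 [12.   7.7  0. ] [ 0.633 -0.226  0.203]
0.58 [22.1 12.2  0. ] [ 0.64  -0.217  0.203]
0.66 [32.  17.5  0. ] [ 0.647 -0.208  0.203]
0.74 [41.5 23.7  0. ] [ 0.655 -0.2    0.203]
0.82 [50.5 30.6  0. ] [ 0.664 -0.193  0.203]
0.9 [59.1 38.4  0. ] [ 0.673 -0.186  0.203]
0.98 [67.1 46.8  0. ] [ 0.683 -0.18   0.203]
1.06 [74.5 56.   0. ] [ 0.693 -0.175  0.203]
1.14 [81.1 65.9  0. ] [ 0.704 -0.17   0.203]
1.22 [87.  76.4  0. ] [ 0.716 -0.167  0.203]
1.3 [92.  87.4  0. ] [ 0.728 -0.164  0.203]
1.38 [96.1 98.9  0. ] [ 0.74  -0.162  0.203]
1.46 [ 99.2 110.8   0. ] [ 0.752 -0.162  0.203]
1.5 [100.4 116.9   0. ] [ 0.758 -0.162  0.203]
```

>>> play_rows(fingers=[255,255,255,255,255,255,255,255], linear=[[0,0,-40],[0,0,-80],[0,0,-110],[-40,3,-110],[-80,6,-110],[-112,9,-110],[-112,9,-110],[-112,9,-110]], rot=[[0,0,0],[0,0,0],[0,0,0],[0,0,0],[0,0,0],[0,0,0],[0,0,0],[0,0,0]])

```text
time_s: 7.6
position: [0.6229, -0.2353, 0.3202]
tcp_rot: [[0.209, 0.978, -0.0], [0.978, -0.209, 0.001], [0.001, -0.001, -1.0]]
force: [0.2, 1.0, 0.2]
opening: 0.01
```

```bash
python3 - <<'E'
from h import *
t=cab(p,[doorpt(.53,.145,-.035,.203)])[0];delta(t)
for th in [.4,.45,.5,.53,.56,.6]:
  print(th,proj(cab(p,[doorpt(th,.1785,0.016,.258),doorpt(th,.1785,0,.258),doorpt(th,0,.016,.258)]),get_calibration('wrist')).round(0).tolist())
shot('wrist','w4.png')
E
```

```text
t 7.6 pos [ 0.6229 -0.2353  0.3202] F [0.18 1.01 0.16] d_tool [ -0.6   0.6 117.2]
0.4 [[258.0, 171.0], [250.0, 192.0], [480.0, 263.0]]
0.45 [[264.0, 160.0], [255.0, 181.0], [481.0, 263.0]]
0.5 [[271.0, 149.0], [260.0, 169.0], [482.0, 263.0]]
0.53 [[276.0, 142.0], [264.0, 163.0], [482.0, 264.0]]
0.56 [[281.0, 135.0], [268.0, 156.0], [483.0, 264.0]]
0.6 [[287.0, 127.0], [274.0, 147.0], [483.0, 264.0]]
```

View pics/w4.png

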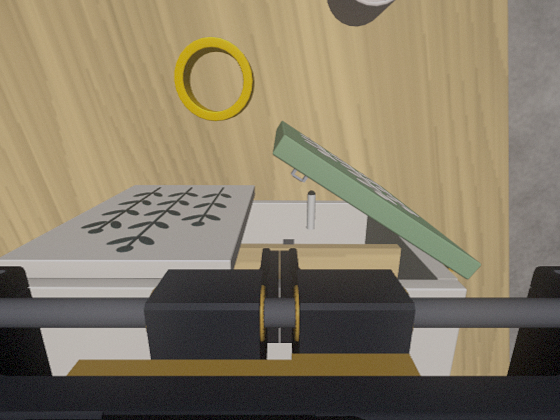

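The wrist view shows the gap open below the fingertips. The door's free corner is at (282,122), giving about 0.58 rad, and the white door is shut. I'll go down into the gap.

>>> play_rows(fingers=[255,255,255,255,255,255], linear=[[0,0,30],[0,0,60],[0,0,90],[0,0,110],[0,0,117],[0,0,117]], rot=[[0,0,0],[0,0,0],[0,0,0],[0,0,0],[0,0,0],[0,0,0]])

```text
time_s: 8.25
position: [0.6231, -0.2329, 0.2026]
tcp_rot: [[0.205, 0.979, -0.002], [0.979, -0.205, 0.001], [0.001, -0.002, -1.0]]
force: [0.3, -0.8, 0.1]
opening: 0.005
```

```bash
python3 - <<'E'
from h import *
delta([0,0,0])
shot('wrist','w5.png');shot('scene','s5.png',2,(60,60,340,340))
E
```

```text
t 8.25 pos [ 0.6231 -0.2329  0.2026] F [ 0.27 -0.79  0.13] d_tool [  99.8 -657.2  204.1]
```

View pics/w5.png

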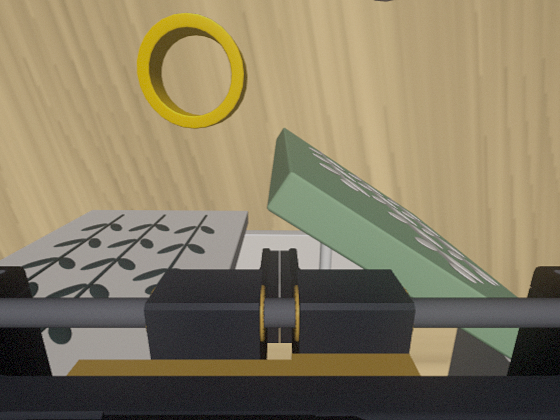

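View pics/s5.png

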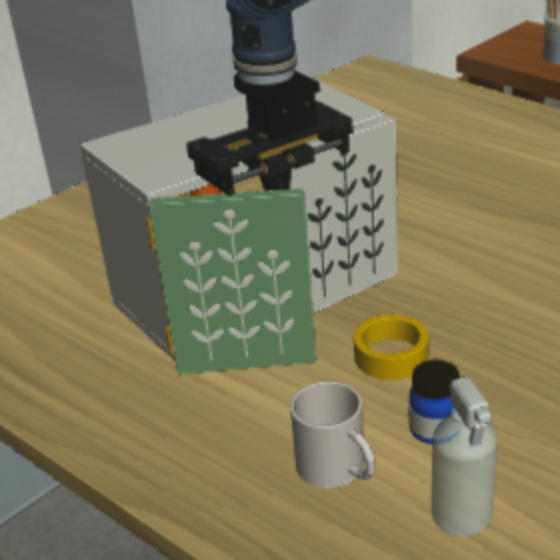

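The fingertip is behind the door and touching nothing. I'll swing it along the arc at about 0.4 rad/s, slowing towards the end.

>>> play_rows(fingers=[255,255,255,255,255,255,255,255,255,255,255,255,255,255,255,255], linear=[[6,4,0],[12,8,0],[17,10,0],[22,12,0],[27,15,0],[32,17.5,0],[37,20.5,0],[41.5,24,0],[46,27,0],[50.5,30.5,0],[55,34.5,0],[59,38.5,0],[63,42.5,0],[67,47,0],[71,51.5,0],[74.5,56,0]], rot=[[0,0,0],[0,0,0],[0,0,0],[0,0,0],[0,0,0],[0,0,0],[0,0,0],[0,0,0],[0,0,0],[0,0,0],[0,0,0],[0,0,0],[0,0,0],[0,0,0],[0,0,0],[0,0,0]])

```text
time_s: 9.95
position: [0.694, -0.1727, 0.2035]
tcp_rot: [[0.207, 0.978, -0.0], [0.978, -0.207, 0.0], [0.0, -0.0, -1.0]]
force: [0.0, -0.2, -0.3]
opening: 0.007
```

```bash
python3 - <<'E'
from h import *
delta([0,0,0])
shot('wrist','w6.png');shot('scene','s6.png',2,(60,60,340,340))
E
```

```text
t 9.95 pos [ 0.694  -0.1727  0.2035] F [ 0.04 -0.16 -0.3 ] d_tool [  25.6 -714.7  203.5]
```

View pics/w6.png

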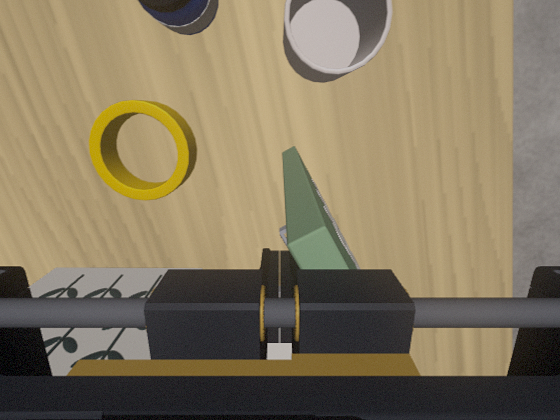

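View pics/s6.png

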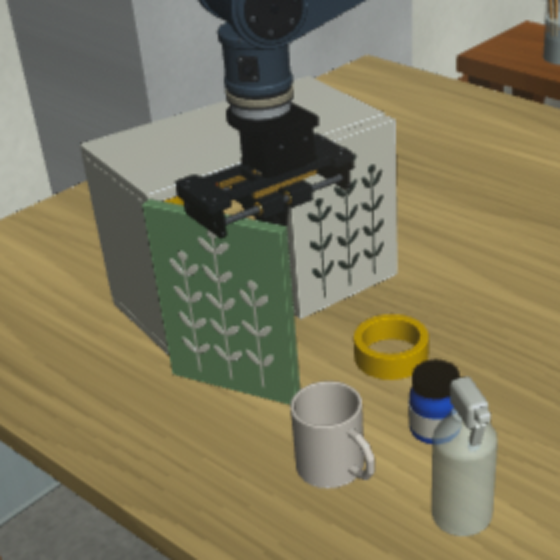

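The door is at about 1.0 rad with the fingertip behind it and the mug clear. I'll continue to about 1.5 rad and slow at the end.

>>> play_rows(fingers=[255,255,255,255,255,255,255,255,255,255,255,255,255,255,255,255,255,255], linear=[[3.5,5,0],[6.5,10,0],[9.5,15,0],[12.5,20.5,0],[15,26,0],[17.5,31.5,0],[19.5,37,0],[21.5,43,0],[23,48,0],[24,52,0],[25,55,0],[25.5,57.5,0],[26,59.5,0],[26,60.5,0],[26,61,0],[26,61,0],[26,61,0],[26,61,0]], rot=[[0,0,0],[0,0,0],[0,0,0],[0,0,0],[0,0,0],[0,0,0],[0,0,0],[0,0,0],[0,0,0],[0,0,0],[0,0,0],[0,0,0],[0,0,0],[0,0,0],[0,0,0],[0,0,0],[0,0,0],[0,0,0]])

```text
time_s: 11.85
position: [0.7586, -0.1602, 0.2036]
tcp_rot: [[0.207, 0.978, 0.0], [0.978, -0.207, -0.0], [0.0, 0.0, -1.0]]
force: [0.0, -0.4, 0.0]
opening: 0.004
```

```bash
python3 - <<'E'
from h import *
delta([0,0,0])
shot('wrist','w7.png');shot('scene','s7.png',2,(60,60,340,340))
E
```

```text
t 11.85 pos [ 0.7586 -0.1602  0.2036] F [ 0.04 -0.44  0.01] d_tool [-1.000e-01 -7.753e+02  2.036e+02]
```

View pics/w7.png

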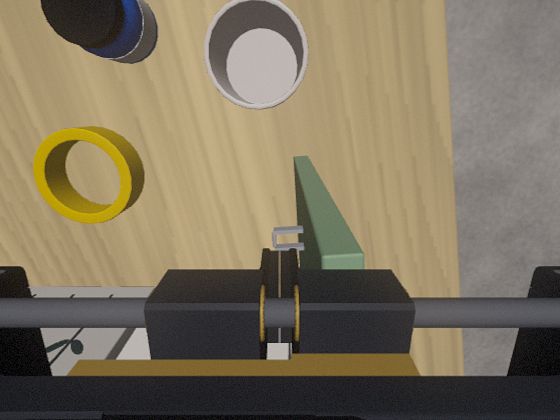

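View pics/s7.png

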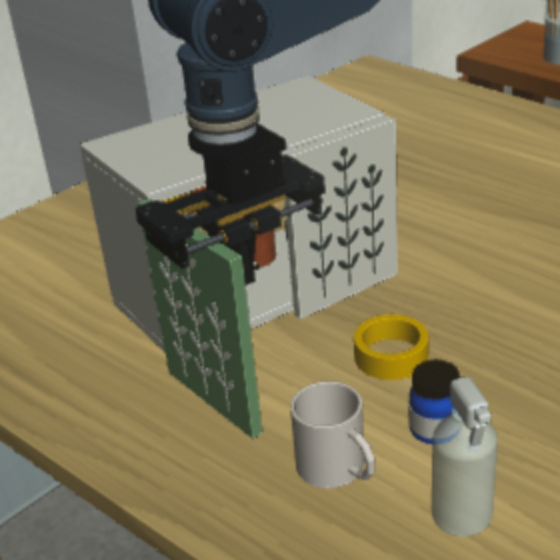

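The door stands about square to the cupboard and the white door is still shut. I'll move the finger sideways away from the door, then up.

>>> play_rows(fingers=[255,255,255,255,255,255,255,255,255,255,255,255], linear=[[0,-5,0],[0,-15,0],[0,-30,0],[0,-40,-20],[0,-40,-60],[0,-40,-100],[0,-60,-140],[0,-100,-160],[0,-140,-160],[0,-150,-160],[0,-150,-160],[0,-150,-160]], rot=[[0,0,0],[0,0,0],[0,0,0],[0,0,0],[0,0,0],[0,0,0],[0,0,0],[0,0,0],[0,0,0],[0,0,0],[0,0,0],[0,0,0]])

```text
time_s: 13.15
position: [0.6126, -0.1295, 0.3637]
tcp_rot: [[0.207, 0.978, 0.001], [0.978, -0.207, -0.0], [-0.0, 0.001, -1.0]]
force: [0.4, 0.3, -0.3]
opening: 0.006
```

```bash
python3 - <<'E'
from h import *
delta([0,0,0])
shot('scene','s8.png',2,(60,60,340,340));shot('top','t8.png');shot('wrist','w8.png')
for th in [1.3,1.4,1.5,1.6,1.7]:
  P=cab(p,[doorpt(th,.1785,.016,.258),doorpt(th,.1785,.016,.003),doorpt(th,.1785,0,.258)])
  print(th,((proj(P,get_calibration('scene'))-60)*2).round(0).tolist(),proj(P,get_calibration('wrist')).round(0).tolist())
E
```

```text
t 13.15 pos [ 0.6126 -0.1295  0.3637] F [ 0.38  0.27 -0.3 ] d_tool [   0.  -626.6  362.8]
1.3 [[259.0, 247.0], [278.0, 426.0], [269.0, 241.0]] [[454.0, 173.0], [371.0, 141.0], [435.0, 178.0]]
1.4 [[246.0, 254.0], [267.0, 434.0], [258.0, 248.0]] [[477.0, 170.0], [383.0, 140.0], [457.0, 173.0]]
1.5 [[232.0, 260.0], [255.0, 441.0], [245.0, 255.0]] [[499.0, 169.0], [394.0, 139.0], [479.0, 170.0]]
1.6 [[217.0, 266.0], [241.0, 447.0], [230.0, 261.0]] [[520.0, 171.0], [406.0, 140.0], [501.0, 170.0]]
1.7 [[200.0, 271.0], [227.0, 452.0], [215.0, 266.0]] [[541.0, 174.0], [417.0, 142.0], [522.0, 172.0]]
```

View pics/s8.png

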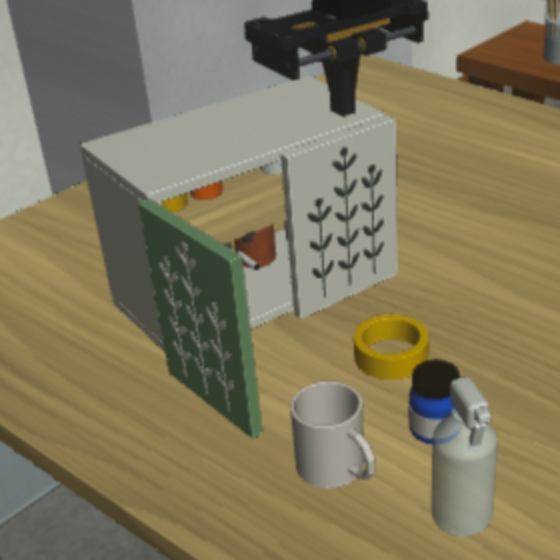

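View pics/t8.png

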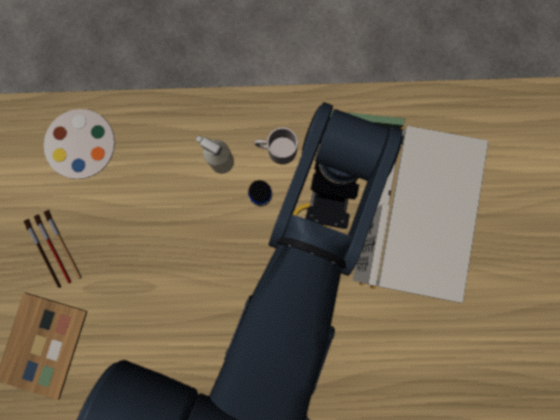

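View pics/w8.png

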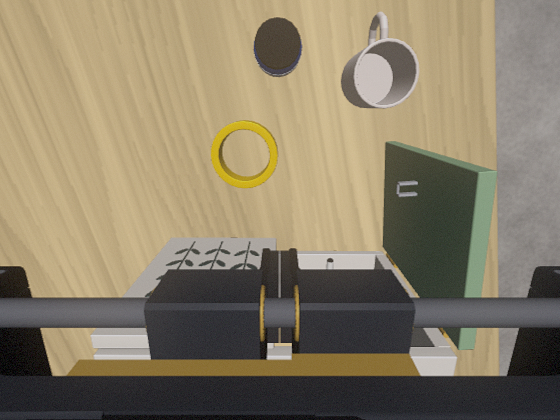

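>>> play_rows(fingers=[255,255,255,255,255,255], linear=[[0,0,0],[0,0,0],[0,0,0],[0,0,0],[0,0,0],[0,0,0]], rot=[[0,0,0],[0,0,0],[0,0,0],[0,0,0],[0,0,0],[0,0,0]])

```text
time_s: 13.9
position: [0.6118, -0.1292, 0.3636]
tcp_rot: [[0.207, 0.978, 0.0], [0.978, -0.207, -0.0], [-0.0, 0.0, -1.0]]
force: [-0.0, 0.1, 1.2]
opening: 0.001
```

```bash
python3 - <<'E'
from h import *
shot('wrist','w9.png')
a,b=cv2.imread('pics/w8.png'),cv2.imread('pics/w9.png')
print(cv2.absdiff(a,b)[130:260,370:510].mean(),cv2.absdiff(a,b)[130:260,370:510].max(),cv2.absdiff(a,b)[130:260,20:200].mean())
print(bot.read_state()['force'].round(2),bot.hand_in())
E
```

```text
3.8934065934065933 102 2.5016096866096866
the job is handed in; nothing more can be done
[-0.51 -0.76  0.13] None
```

The green door is open to about 1.5 rad and the job is handed in, at about 14 s of the 51 s allowed. I pressed near its meeting edge until it reached its inner stop, at about 14 N. After I drew the hand back it stood ajar at roughly 0.53–0.58 rad, untouched. I then swung it open with the shut fingertips behind its edge and moved clear.

- **Last pictures:** the door stands at about 1.5 rad and the white door is shut. The jar, mug, tape and bottle look unmoved, though I checked them only by eye. The arm is clear of everything, with about 1 N or less on the tool.
- **At-rest check:** by eye the door was in the same place before and after I let go. The final wrist-picture comparison was inconclusive: the average change was 3.9 around the door and 2.5 elsewhere, with a largest single change of 102 near the door. The hand had shifted by about 1 mm between the two pictures, which may explain it, but I did not check further.
- **Ajar angle:** the measured angle was slightly above the 0.5 rad coast mentioned in the task, but within the judged range of 0.2 to 0.9 rad.

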